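Set the fume extractor's damper to the third click

TASK

The damper lever on top of the fume extractor's gate box was left part-way open: push it with a fingertip until it is fully closed (at the end of its slot farther from the round duct), then push it back towards the duct, counting the clicks from closed, and leave it resting in the third click. Only push the lever, never pinch or grip it, and leave the pliers, the circuit board and the jar where they lie.

Things in the scene. Friction and masses are not known exactly. Their poses are not given: they have to be found in the camera images.
- gate_box: Grey steel gate box fixed to the bench, 130 (x) by 240 (y) by 70 mm high; a straight slot runs along y in the middle of its flat top, bordered by an aluminium plate. A round duct stub with black nozzle (68 mm across, level, no higher than the box) leaves its +y end, out to y = 220 mm. Origin: centre of the underside, at bench level; y points along the slot towards the duct.
- lever_top (a point): Middle of the top face of the damper lever: an upright black plastic tab, the only thing standing up from the box's top, 34 mm wide across the slot (x), 12 mm thick along it (y), 40 mm high; lower edge 1.5 mm and top face 41.5 mm above the box's top. It moves with the tab, always at x = 0 of the box, and at y = -35 mm + joint value.
- lever (a joint): Lever travel, m: 0 = fully closed, at the stop farther from the duct; grows towards the duct (+y of the box) to a stop at 0.070. Clicks (notches) every 14 mm: third at 0.042. About 4 to 6 N pushes it out of a notch; resistance fades by half-way, then it jumps the last 7 mm or so into the next notch by itself and stays. Starts in or near any notch, first to fifth.
- pliers: Bystander: loose pliers with two red handles, about 150 mm long (x, jaws to +x), 60 mm wide and 16 mm high, lying flat on the bench beside the box. Origin: underside, middle.
- board: Bystander: loose green circuit board, 75 by 110 mm with parts up to 30 mm high, lying on the bench beside the box. Origin: centre of the underside.
- jar: Bystander: loose small jar with a lid, 44 mm across, 55 mm high, standing on the bench by the box's end away from the duct. Origin: centre of the underside.

How it is judged:
By the outcome, as a careful person would: the job done as asked, in the order asked, and still so for the second after the job is handed in, with the robot touching nothing.
It also fails if it takes over 67 s, if anything falls off the work surface, if the arm or the gripper's body presses on something with over 40 N, if the wrist force passes 120 N, or if a joint passes its speed limit or range.

ROBOT

A 6-joint arm with a two-finger parallel gripper is mounted at the origin on the work surface. World frame = base frame: x ahead of the robot, y to its left, z up, the work surface at z = 0. Lengths are in m, angles in degrees, forces in N, time in s.
With the tool pointing down it reaches from about 0.325 to 0.85 m from the base axis. Payload 15.5 kg.
Tool frame: the origin (TCP) lies at the very end of the fingers, on their centre line; the grasp point (between the pads) lies arm.grip_depth behind it (arm.grip_depth is the distance from the TCP to the grasp point, in m); z points along the fingers, y is the direction in which the jaws open and shut (so a half turn about z gives the same grasp; the last joint's range is limited). The gripper opens to 91 mm and grips with 3 to 60 N. Pads are 32 mm wide; open, the fingers measure 118 mm over their backs; the gripper's body (76 mm by 178 mm) begins 60 mm behind the grasp point.
Start: joints at [68.211, 28.281, 77.091, -0, 74.628, -5.472], TCP at [0.176, 0.6, 0.188] pointing down, gripper open.
Joint ranges: [-166.48, 166.48], [-47.26, 123.95], [12.59, 153.08], [-70.14, 250.14], [6.76, 159.57], [-176.63, 176.63]. Speed limits (degrees/s): [108.29, 108.29, 147.25, 172.46, 172.46, 172.46].

INTERFACE

Orientations are given as a 3x3 rotation matrix whose columns are the frame's x, y, z axes.
In Python, from rig import arm gives the robot as it stands. Calls block until the motion is done:
- arm.move_to(position, orientation): joint-space move of the TCP to a pose.
- arm.move_l(position, orientation=None, feed=0.15): straight line of the TCP; orientation=None keeps the orientation; feed is the mean speed in m/s.
- arm.move_joints(angles): joint-space move.
- arm.grip(opening): finger opening in m; the grip force is fixed at half the most; returns when the fingers have stopped.
- arm.sleep(seconds).
- arm.solve_ik(position, orientation): joint angles nearest the present ones, or None.
- arm.snapshot(name): name is "side" or "top"; returns the picture (400x640x3 uint8, red, green, blue); there is no depth.
- arm.get_calibration(name): a dict with "intrinsics" (3x3 intrinsics, pixels), "cam_to_world" (4x4, takes a point from camera to world coordinates). Camera axes: x right, y down, z forward; pixel columns grow to the right and rows downward; lengths in m; the calibration is good to about 2 mm. A picture is of the moment at which its call begins. get_calibration takes no time and is no camera call.
A pose or a line that the arm cannot do raises arm.Unreachable and nothing moves.
- arm.sign_off(): hands the job in, once; it reports no verdict.
Readings, each from a call of its own:
- arm.current_t(): time.
- arm.current_joint_positions(): joint angles.
- arm.current_dq(): joint speeds.
- arm.current_tau(): joint torques, N m.
- arm.current_ee_pos(): TCP position.
- arm.current_tool_rot(): TCP orientation.
- arm.current_force(): force on the tool from outside, world axes, zero at the start.
- arm.current_torque(): the same for the moment, N m.
- arm.current_width(): finger opening in m.
Only numpy, scipy, OpenCV 4.12 (cv2) and the standard library are available. Lean on these libraries where they do the work, as an engineer would, in place of code of your own. Each camera call takes 0.05 s, during which the arm holds its last target.

## Working session

There is one attempt and no reset: what is moved stays moved. The work goes in short steps, each a Python script; the robot and the scene stay as the last script left them, time stands still between calls to the robot, and variables do not carry over. Pictures are saved under pics/ and viewed, and the job is handed in when it is done.

```bash
mkdir -p pics; ls; python3 - <<'E'
from rig import arm
import cv2
for n in("side","top"):
    c=arm.get_calibration(n);print(n,c["intrinsics"],c["cam_to_world"])
    cv2.imwrite(f"pics/{n}0.png",arm.snapshot(n)[:,:,::-1])
print(arm.current_t(),arm.grip_depth,arm.current_tool_rot())
E
```

```text
pics
side [[383.32384494   0.         316.58241897]
 [  0.         383.32384494 201.89273548]
 [  0.           0.           1.        ]] [[ 0.8819264  -0.31630399  0.34951054  0.35318149]
 [-0.47113988 -0.5674568   0.67529253 -0.48087982]
 [-0.01526559 -0.76022666 -0.64947855  0.54620161]
 [ 0.          0.          0.          1.        ]]
top [[411.21035537   0.         319.22096283]
 [  0.         411.21035537 199.82794309]
 [  0.           0.           1.        ]] [[ 1.55569725e-04 -9.82930237e-01  1.83978601e-01  4.56126957e-01]
 [-9.99995330e-01 -7.14453264e-04 -2.97147991e-03 -4.02412217e-02]
 [ 3.05220156e-03 -1.83977280e-01 -9.82925757e-01  7.68147726e-01]
 [ 0.00000000e+00  0.00000000e+00  0.00000000e+00  1.00000000e+00]]
0.1 0.0188 [[-9.59734675e-01  2.80907802e-01 -3.99905368e-04]
 [ 2.80908068e-01  9.59734152e-01 -1.00701139e-03]
 [ 1.00925482e-04 -1.07880040e-03 -9.99999413e-01]]
```

View pics/side0.png

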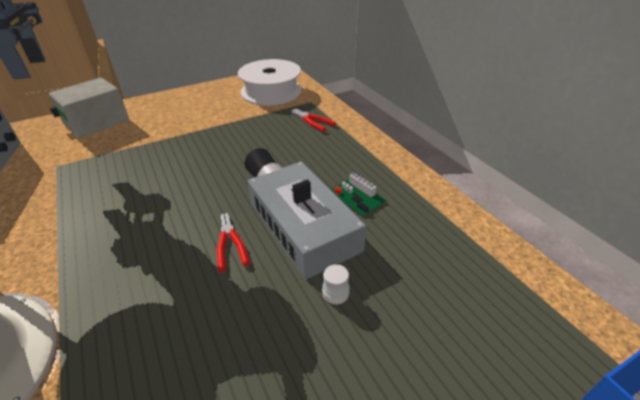

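View pics/top0.png

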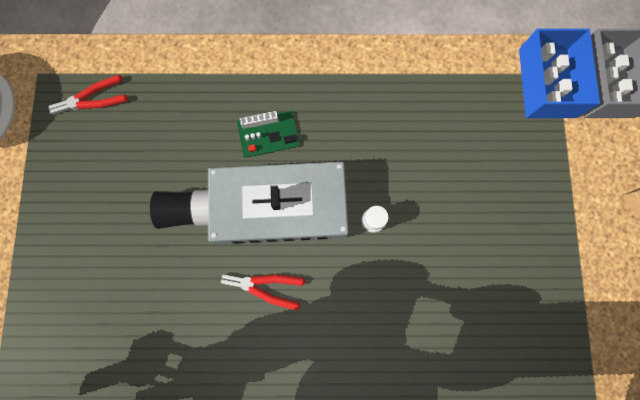

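The pictures show the box mid-mat. In the top view its top spans about (209,165) to (346,240), with the duct at left (world +y) and the lever at about (275,197). The jar is at (375,218), the near pliers at (265,288) and the board at (270,133). Next I'll measure the box and lever.

```bash
cat > h.py <<'E'
import numpy as np, cv2
from rig import arm
def ray(n,px):
    c=arm.get_calibration(n);K=c["intrinsics"];T=c["cam_to_world"]
    d=T[:3,:3]@np.linalg.inv(K)@np.array([px[0],px[1],1.]);return T[:3,3],d
def onz(n,px,z):
    o,d=ray(n,px);return o+d*(z-o[2])/d[2]
def proj(n,p):
    c=arm.get_calibration(n);K=c["intrinsics"];T=c["cam_to_world"]
    q=K@(T[:3,:3].T@(np.asarray(p,float)-T[:3,3]));return q[:2]/q[2]
def tri(a,b):
    (o1,d1),(o2,d2)=ray("side",a),ray("top",b)
    s=np.linalg.lstsq(np.c_[d1,-d2],o2-o1,rcond=None)[0];p,q=o1+s[0]*d1,o2+s[1]*d2
    return (p+q)/2,np.linalg.norm(p-q)
E
python3 - <<'E'
import cv2,numpy as np
from h import *
t=cv2.imread("pics/top0.png");s=cv2.imread("pics/side0.png")
cv2.imwrite("pics/topz.png",cv2.resize(t[145:260,140:400],None,fx=3,fy=3,interpolation=cv2.INTER_CUBIC))
cv2.imwrite("pics/sidez.png",cv2.resize(s[140:310,210:400],None,fx=3.5,fy=3.5,interpolation=cv2.INTER_CUBIC)[:600])
hsv=cv2.cvtColor(t,cv2.COLOR_BGR2HSV)
print([hsv[y,x].tolist() for x,y in[(220,200),(330,220),(330,175),(360,200),(270,250),(200,205),(275,197)]])
m=((hsv[:,:,2]>110)&(hsv[:,:,1]<60)).astype(np.uint8)*255
roi=np.zeros_like(m);roi[155:250,205:352]=255
m=cv2.morphologyEx(m&roi,cv2.MORPH_OPEN,np.ones((3,3)))
c=max(cv2.findContours(m,0,1)[0],key=cv2.contourArea)
r=cv2.minAreaRect(c);print(r);bp=cv2.boxPoints(r);print(bp)
hull=cv2.convexHull(c);q=cv2.approxPolyDP(hull,4,True)[:,0];print(q)
for Q in(bp,q):print([onz("top",p,.07)[:2].round(4).tolist() for p in Q])
E
```

```text
[[83, 12, 177], [85, 9, 171], [81, 15, 173], [37, 35, 66], [35, 40, 109], [10, 3, 222], [90, 12, 42]]
((274.75408935546875, 201.28970336914062), (74.30896759033203, 141.71913146972656), 87.11357879638672)
[[202.11346 167.75058]
 [343.65277 160.61414]
 [347.3947  234.82883]
 [205.85541 241.96527]]
[[342 162]
 [346 234]
 [207 240]
 [208 168]]
[[0.6438, 0.1627], [0.657, -0.0853], [0.5263, -0.0903], [0.5141, 0.1496]]
[[0.6545, -0.0824], [0.5277, -0.0879], [0.5174, 0.1478], [0.6434, 0.1524]]
```

View pics/topz.png

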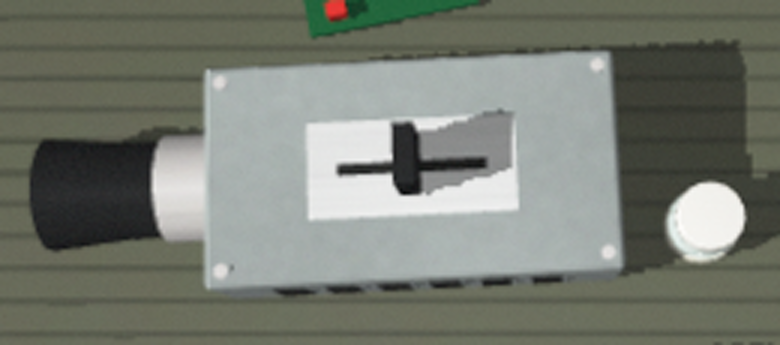

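View pics/sidez.png

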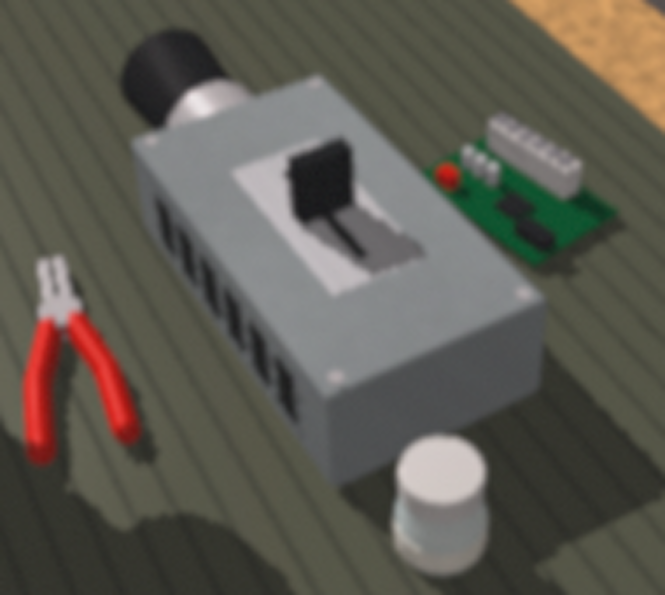

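```bash
python3 - <<'E'
import cv2,numpy as np
from h import *
T=lambda x,y:(140+(x+.5)/3-.5,145+(y+.5)/3-.5)
S=lambda x,y:(210+(x+.5)/3.5-.5,140+(y+.5)/3.5-.5)
sc=[(219,82),(597,65),(609,252),(220,271)]
ss=[(318,83),(524,293),(336,377),(151,142)]
P=[]
for a,b in zip(sc,ss):
    p,e=tri(S(*b),T(*a));P.append(p);print("screw",p.round(4),round(e,4),onz("top",T(*a),.07)[:2].round(4),onz("side",S(*b),.07)[:2].round(4))
cs=[(206,70),(610,51),(622,268),(206,287)];cd=[(318,75),(545,297),(328,393),(133,143)]
C=[]
for a,b in zip(cs,cd):
    p,e=tri(S(*b),T(*a));C.append(p);print("corner",p.round(4),round(e,4),onz("top",T(*a),.07)[:2].round(4),onz("side",S(*b),.07)[:2].round(4))
for Q in(P,C):
    Q=np.array(Q);c=Q.mean(0);v=(Q[0]+Q[3]-Q[1]-Q[2])/2;w=(Q[0]+Q[1]-Q[2]-Q[3])/2
    print(c.round(4),"yaw",np.degrees(np.arctan2(-v[0],v[1])),np.degrees(np.arctan2(w[1],w[0])),np.linalg.norm(v),np.linalg.norm(w))
# lever top: top-view corners of top face; 
lev=tri(S((289+352)/2,(172+140)/2+6),T(403,158));print("lever",lev)
for y in(125,190):print(onz("top",T(403,y),.1115).round(4))
print("side lever top edge ends",onz("side",S(289,172),.1115),onz("side",S(350,141),.1115))
# near-edge of jar, pliers
print("jar",onz("top",T(710,213),.055), onz("side",S(441,468),.055))
E
```

```text
screw [0.6373 0.1432 0.0714] 0.003 [0.6362 0.1439] [0.6396 0.1448]
screw [ 0.6468 -0.0766  0.0717] 0.0013 [ 0.6466 -0.0765] [ 0.6485 -0.0752]
screw [ 0.5368 -0.0823  0.0721] 0.0006 [ 0.5368 -0.0823] [ 0.538  -0.0805]
screw [0.5263 0.1377 0.0708] 0.0011 [0.5259 0.1381] [0.5271 0.1387]
corner [0.6431 0.1517 0.0707] 0.0001 [0.6434 0.1518] [0.6435 0.1526]
corner [ 0.6549 -0.0842  0.0715] 0.0006 [ 0.6551 -0.0841] [ 0.6562 -0.0829]
corner [ 0.5283 -0.0897  0.0724] 0.0017 [ 0.5277 -0.0896] [ 0.53   -0.0879]
corner [0.5176 0.146  0.0678] 0.0013 [0.5168 0.1456] [0.5175 0.143 ]
[0.5868 0.0305 0.0715] yaw 2.607197328628088 2.8813185835722765 0.22012929207896995 0.11057757866565837
[0.586  0.0309 0.0706] yaw 2.725279061404923 2.546829911995579 0.2360266177160476 0.1261934872272501
lever (array([0.58547123, 0.03156282, 0.10572335]), np.float64(0.002568327580499569))
[0.6014 0.0317 0.1115]
[0.5655 0.0309 0.1115]
side lever top edge ends [0.56564736 0.02514108 0.1115    ] [0.6055928  0.03327349 0.1115    ]
jar [ 0.56144316 -0.14249209  0.055     ] [ 0.56058197 -0.1421903   0.055     ]
```

The box centre is about (0.5865, 0.0307) with yaw about 2.7°. The lever is near y_box ≈ 0. I'll close the fingers and approach on the duct side, with the jaw axis across the slot so that the pads' edges do the pushing.

```bash
cat >> h.py <<'E'
C=np.array([.5865,.0307]);yaw=np.radians(2.7)
ux=np.array([np.cos(yaw),np.sin(yaw)]);uy=np.array([-np.sin(yaw),np.cos(yaw)])
def W(yb,z,xb=0.): return np.r_[C+xb*ux+yb*uy,z]
def B(p): d=np.asarray(p)[:2]-C; return np.array([d@ux,d@uy])
def fy(): return float(arm.current_force()[:2]@uy)
def R(s=1):
    y=s*np.r_[ux,0];z=np.array([0,0,-1.]);return np.c_[np.cross(y,z),y,z]
def shot(n):
    a={k:arm.snapshot(k)[:,:,::-1] for k in("side","top")}
    t=cv2.resize(a["top"][130:270,130:400],None,fx=2.8,fy=2.8)[:, :760]
    s=cv2.resize(a["side"][140:290,210:400],None,fx=3.5,fy=3.5)
    cv2.imwrite(f"pics/{n}_t.png",t);cv2.imwrite(f"pics/{n}_s.png",s);return a
E
python3 - <<'E'
from h import *
for s in(1,-1):print(s,arm.solve_ik(W(.045,.17),R(s)))
q={s:arm.solve_ik(W(.045,.17),R(s)) for s in(1,-1)}
s=min([k for k in q if q[k] is not None],key=lambda k:abs(np.array(q[k])[5]))
open("sgn","w").write(str(s))
arm.grip(0.0);print(arm.current_t(),arm.current_width())
arm.move_to(W(.045,.17),R(s));print(s,arm.current_t(),arm.current_ee_pos(),arm.current_force())
shot("a")
E
```

```text
1 [ 1.57104145e+00  2.63949085e+01  8.35979594e+01 -2.54444375e-14
  7.00071321e+01 -1.12895855e+00]
-1 None
1.4667 0.0004932243916724973
1 3.8333 [0.58427411 0.07647177 0.17003266] [-1.17855048  1.14378439  0.02847621]
```

View pics/a_s.png

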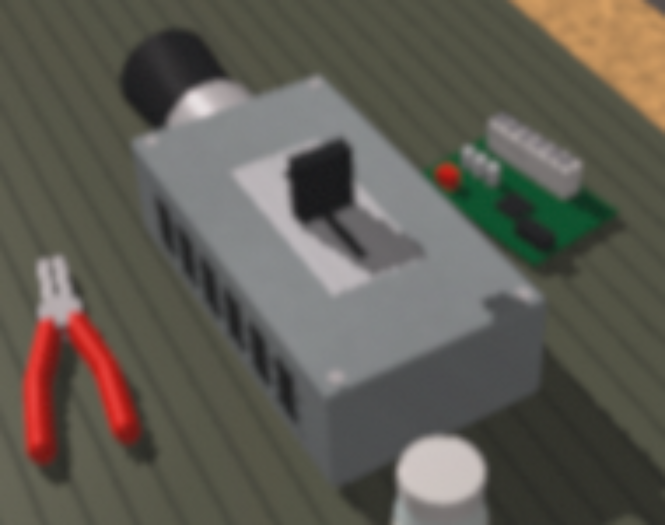

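The side crop shows the box and lever but no gripper near the lever. I'll check where it should appear and look at the whole view.

```bash
python3 - <<'E'
from h import *
p=arm.current_ee_pos();print(p,proj("side",p),proj("top",p),arm.current_joint_positions(),arm.current_dq())
for n in("side","top"): cv2.imwrite(f"pics/{n}1.png",arm.snapshot(n)[:,:,::-1])
E
```

```text
[0.58430129 0.07636021 0.17001139] [287.63687068 145.42543509] [239.55257033 189.04488945] [ 1.63884132e+00  2.63944120e+01  8.35968339e+01  2.95776884e-03
  7.00073459e+01 -1.12920206e+00] [-0.05507353  0.00693858  0.02738779 -0.03806625  0.08045832  0.07507541]
```

View pics/side1.png

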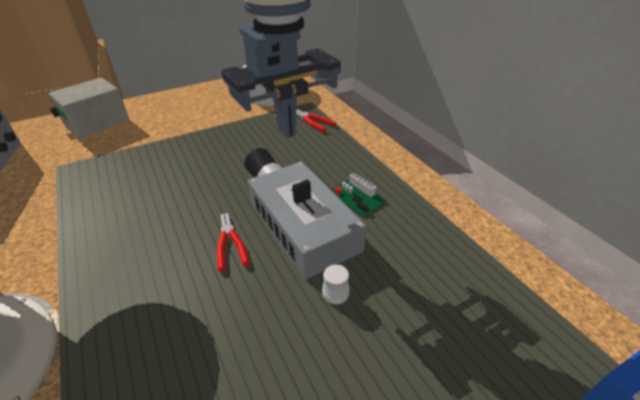

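View pics/top1.png

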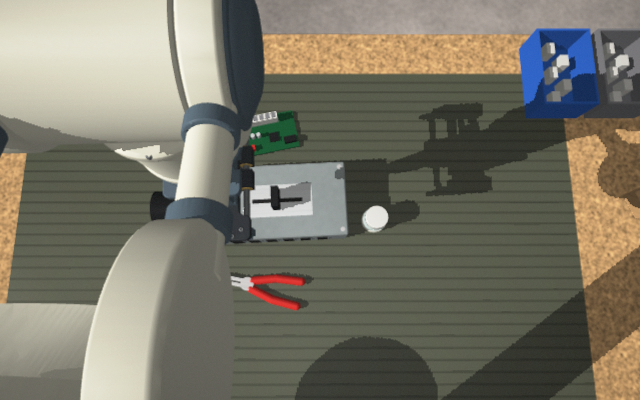

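```bash
python3 - <<'E'
import cv2
from h import *
s=cv2.imread("pics/side1.png")
c=cv2.resize(s[60:220,210:360],None,fx=3.7,fy=3.7,interpolation=cv2.INTER_CUBIC)
for P,col in((arm.current_ee_pos(),(0,255,255)),(W(.045,.17)+[0,0,.02],(255,0,255)),(W(0,.1115),(0,255,0)),(W(0.12,.07,.065),(0,255,0)),(W(0.12,.07,-.065),(0,255,0))):
    u=proj("side",P);cv2.circle(c,(int((u[0]-209.5)*3.7),int((u[1]-59.5)*3.7)),4,col,-1)
cv2.imwrite("pics/s1z.png",c)
E
```

```text
(no output)
```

View pics/s1z.png

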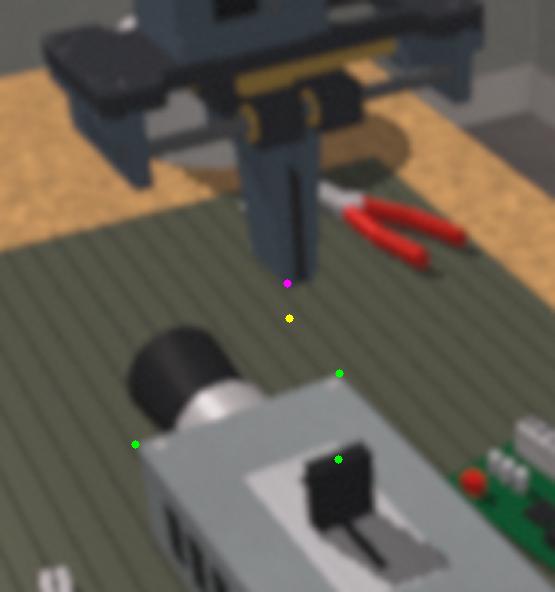

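The fingertip shows about 18 mm above or beyond the reported TCP: the tip is at about (288,136) and the TCP projects to (288,145). I'll lower it carefully, watching the force, and look again beside the box.

```bash
python3 - <<'E'
from h import *
for z in(.12,.10,.09):
    arm.move_l(W(.045,z),feed=.1); f=arm.current_force();print(arm.current_t(),arm.current_ee_pos(),f.round(2))
    if abs(f[2])>8:break
s=arm.snapshot("side")[:,:,::-1];cv2.imwrite("pics/side2.png",s)
c=cv2.resize(s[60:220,210:360],None,fx=3.7,fy=3.7,interpolation=cv2.INTER_CUBIC)
for P,col in((arm.current_ee_pos(),(0,255,255)),(W(.045,.09)+[0,0,.02],(255,0,255))):
    u=proj("side",P);cv2.circle(c,(int((u[0]-209.5)*3.7),int((u[1]-59.5)*3.7)),4,col,-1)
cv2.imwrite("pics/s2z.png",c)
E
```

```text
4.6833 [0.58463131 0.07566496 0.12033371] [ 0.2  -0.51  0.16]
5.0333 [0.58432188 0.07563901 0.10020665] [-0.32  0.42  0.04]
5.2833 [0.58422425 0.07565951 0.09005897] [0.1  0.76 0.4 ]
```

View pics/s2z.png

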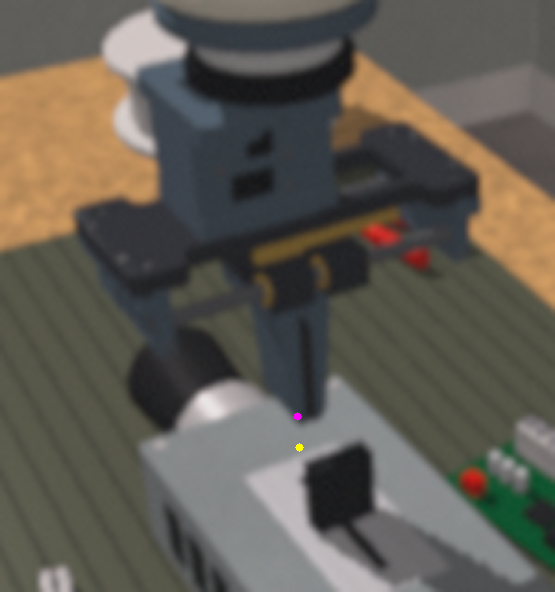

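```bash
python3 - <<'E'
from h import *
arm.move_l(W(.045,.079),feed=.05);print(arm.current_t(),arm.current_ee_pos(),arm.current_force())
for yb in np.arange(.041,.022,-.003):
    arm.move_l(W(yb,.079),feed=.04);print(round(arm.current_t(),2),round(yb,3),B(arm.current_ee_pos()).round(4),round(fy(),2),arm.current_force().round(1))
    if abs(fy())>4:break
s=arm.snapshot("side")[:,:,::-1];cv2.imwrite("pics/side3.png",s)
cv2.imwrite("pics/s3z.png",cv2.resize(s[60:220,210:360],None,fx=3.7,fy=3.7,interpolation=cv2.INTER_CUBIC))
E
```

```text
5.7 [0.58409876 0.07564114 0.07860245] [-0.40014656 -0.03442039 -0.31072951]
5.95 0.041 [0.0001 0.0407] 0.39 [-0.4  0.4  0.3]
6.2 0.038 [0.0001 0.0378] 0.07 [-0.2  0.1  0.8]
6.45 0.035 [0.     0.0348] -0.56 [-0.9 -0.6  0.7]
6.7 0.032 [0.     0.0318] -0.34 [-0.9 -0.4 -0.1]
6.95 0.029 [-0.      0.0288] -0.06 [-0.4 -0.1  0.9]
7.2 0.026 [0.     0.0258] -0.85 [ 0.5 -0.8  0.4]
7.45 0.023 [-0.      0.0228] -0.06 [ 0.5 -0.   0.6]
```

View pics/s3z.png

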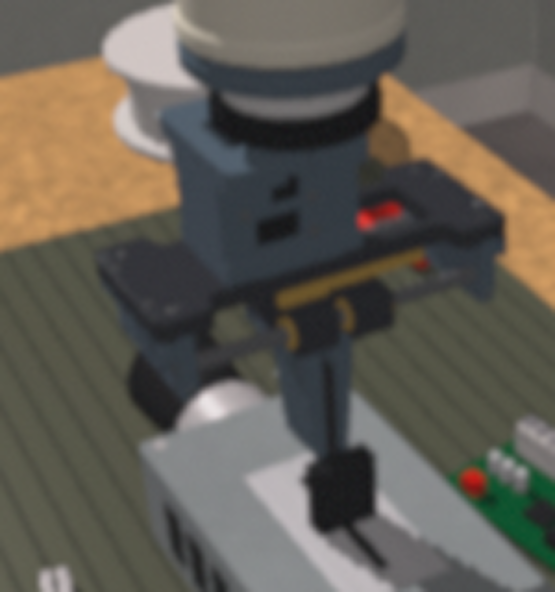

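The fingertip is now just behind the lever: the tip's left corner is at about (293,183) in the full image. I'll keep pushing, checking the force at each step.

```bash
python3 - <<'E'
from h import *
yb=.023
while yb>-.05:
    yb-=.002
    arm.move_l(W(yb,.079),feed=.04);f=fy();print(round(arm.current_t(),2),round(yb,3),B(arm.current_ee_pos()).round(4)[1],round(f,2))
    if abs(f)>12:break
s=arm.snapshot("side")[:,:,::-1];cv2.imwrite("pics/side4.png",s)
cv2.imwrite("pics/s4z.png",cv2.resize(s[60:220,210:360],None,fx=3.7,fy=3.7,interpolation=cv2.INTER_CUBIC))
E
```

```text
7.75 0.021 0.0209 0.12
8.0 0.019 0.0189 -0.0
8.25 0.017 0.0169 0.19
8.5 0.015 0.0152 3.48
8.75 0.013 0.0129 2.25
9.0 0.011 0.0108 -0.02
9.25 0.009 0.0087 0.4
9.5 0.007 0.0069 -0.07
9.75 0.005 0.0049 0.55
10.0 0.003 0.0029 0.27
10.25 0.001 0.0012 3.63
10.5 -0.001 -0.0011 0.93
10.75 -0.003 -0.0033 0.5
11.0 -0.005 -0.0052 0.07
11.25 -0.007 -0.0072 -0.29
11.5 -0.009 -0.0091 1.06
11.75 -0.011 -0.0111 -0.5
12.0 -0.013 -0.0118 10.54
12.25 -0.015 -0.0123 23.95
```

View pics/s4z.png

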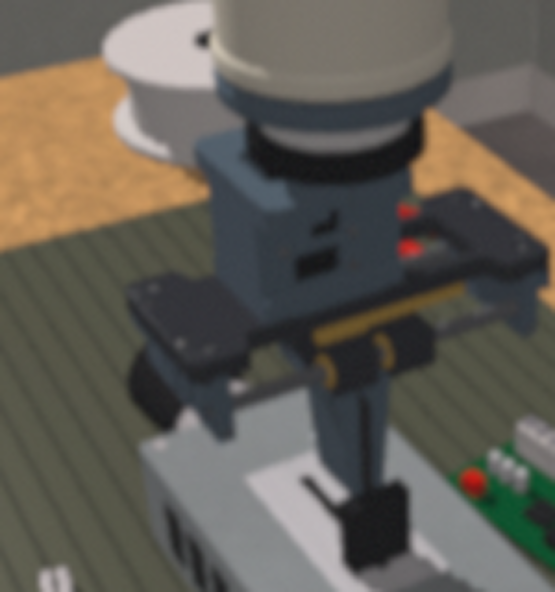

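The lever now hides the near end of the slot, so it looks closed. The force peaks were 14 mm apart and there was a hard stop at y = -0.0118. I'll check the lever position from the pictures.

```bash
python3 - <<'E'
from h import *
cv2.imwrite("pics/top4.png",(t:=arm.snapshot("top")[:,:,::-1]))
cv2.imwrite("pics/top4z.png",cv2.resize(t[145:260,140:400],None,fx=3,fy=3,interpolation=cv2.INTER_CUBIC))
Z=lambda x,y:(209.5+x/3.7,59.5+y/3.7)
print("slot ends side",B(onz("side",Z(387,568),.071)),B(onz("side",Z(305,478),.071)))
T=lambda x,y:(140+(x+.5)/3-.5,145+(y+.5)/3-.5)
print("slot ends top",B(onz("top",T(487,162),.071)),B(onz("top",T(337,170),.071)))
print("plate ends top",B(onz("top",T(517,160),.071)),B(onz("top",T(307,170),.071)))
print("lever bottom left/right before",B(onz("side",Z(312,525),.0715)),"now",B(onz("side",Z(346,568),.0715)),B(onz("side",Z(408,548),.0715)))
print("lever top before",B(onz("side",Z(370,447),.1115)),B(onz("side",Z(304,465),.1115)),"now",B(onz("side",Z(407,485),.1115)))
print(fy(),arm.current_t())
E
```

```text
slot ends side [ 0.00146294 -0.04325208] [0.00057014 0.04215944]
slot ends top [ 8.85195731e-05 -4.33859990e-02] [-0.00059042  0.04283164]
plate ends top [ 0.00045867 -0.06067273] [0.00020833 0.06003066]
lever bottom left/right before [-0.01496428  0.0051956 ] now [-0.01620181 -0.03295828] [ 0.01789576 -0.03634447]
lever top before [0.01837556 0.00079106] [-0.01693009  0.00540519] now [ 0.0184161  -0.03530256]
23.201007538840784 12.35
```

View pics/top4z.png

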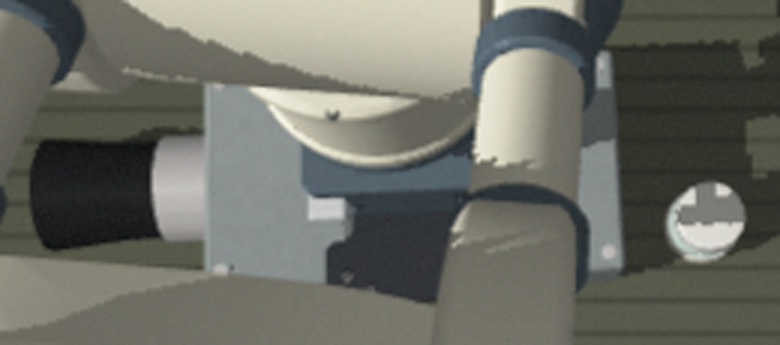

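The pictures and forces agree. The slot ends are at ±0.043, and the lever's face moved from about +0.002 to about -0.036. It started just off the third notch, then clicked at contacts 0.0165 and 0.0025, then met a hard stop (24 N) 14 mm further on, so it is closed. Next I'll back off, cross over the lever and push from the far side, with 1 mm steps.

```bash
python3 - <<'E'
from h import *
arm.move_l(W(.01,.079),feed=.08)
s=arm.snapshot("side")[:,:,::-1]
cv2.imwrite("pics/s5z.png",cv2.resize(s[60:220,210:360],None,fx=3.7,fy=3.7,interpolation=cv2.INTER_CUBIC))
arm.move_l(W(.01,.155),feed=.15);arm.move_l(W(-.082,.155),feed=.15);arm.move_l(W(-.082,.079),feed=.1)
print(arm.current_t(),arm.current_force())
arm.move_l(W(-.066,.079),feed=.05);print(fy())
yb=-.066
while yb<-.047:
    yb+=.001
    arm.move_l(W(yb,.079),feed=.03);f=fy();print(round(arm.current_t(),2),round(yb,3),B(arm.current_ee_pos()).round(4)[1],round(f,2))
    if abs(f)>12:break
E
```

```text
15.1917 [0.33688942 0.5297402  0.7141969 ]
0.37138707716577485
15.91 -0.065 -0.0651 0.35
16.16 -0.064 -0.064 -0.12
16.41 -0.063 -0.063 -1.47
16.66 -0.062 -0.062 0.07
16.91 -0.061 -0.0609 0.3
17.16 -0.06 -0.0599 0.08
17.41 -0.059 -0.0589 0.71
17.66 -0.058 -0.0581 -1.23
17.91 -0.057 -0.0572 -5.07
18.16 -0.056 -0.056 -3.08
18.41 -0.055 -0.0548 -2.27
18.66 -0.054 -0.0538 -1.28
18.91 -0.053 -0.0528 -0.2
19.16 -0.052 -0.0518 -0.01
19.41 -0.051 -0.0508 -0.11
19.66 -0.05 -0.0499 0.44
19.91 -0.049 -0.0489 0.07
20.16 -0.048 -0.048 -0.21
20.41 -0.047 -0.0469 -0.19
```

View pics/s5z.png

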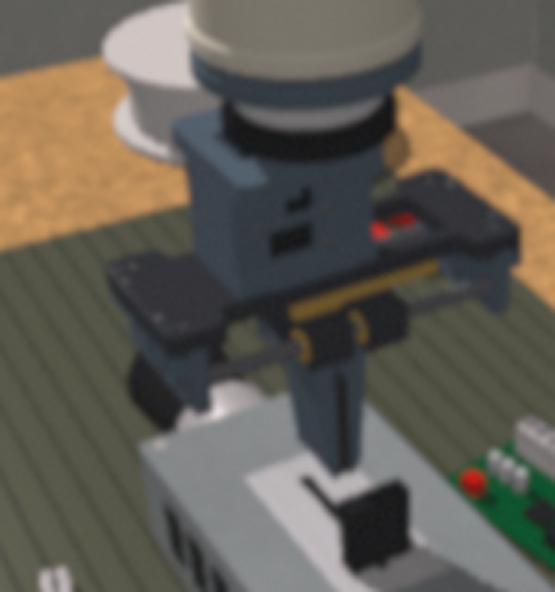

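The lever stayed closed when I backed off. From the far side, contact 0 was at y = -0.058 and it has released into the first click. I expect contacts at -0.044 and -0.030, and will stop at about -0.021.

```bash
python3 - <<'E'
from h import *
yb=-.047
while yb<-.0305:
    yb+=.001
    arm.move_l(W(yb,.079),feed=.03);f=fy();print(round(arm.current_t(),2),round(yb,3),B(arm.current_ee_pos()).round(4)[1],round(f,2))
    if abs(f)>12:break
E
```

```text
20.66 -0.046 -0.0459 -0.35
20.91 -0.045 -0.0449 0.38
21.16 -0.044 -0.0441 -2.78
21.41 -0.043 -0.0432 -3.86
21.66 -0.042 -0.0419 -3.13
21.91 -0.041 -0.0408 -1.95
22.16 -0.04 -0.0398 -1.03
22.41 -0.039 -0.0388 0.17
22.66 -0.038 -0.0379 -0.21
22.91 -0.037 -0.0369 0.26
23.16 -0.036 -0.0359 -0.19
23.41 -0.035 -0.0349 0.38
23.66 -0.034 -0.034 0.68
23.91 -0.033 -0.0329 -0.69
24.16 -0.032 -0.0319 -0.45
24.41 -0.031 -0.0309 0.14
24.66 -0.03 -0.0301 -2.03
```

As predicted. The lever is in the second click, with new contact at -0.030. One more click to go.

```bash
python3 - <<'E'
from h import *
yb=-.030
while yb<-.0215:
    yb+=.001
    arm.move_l(W(yb,.079),feed=.03);f=fy();print(round(arm.current_t(),2),round(yb,3),B(arm.current_ee_pos()).round(4)[1],round(f,2))
    if abs(f)>12:break
arm.sleep(.3)
arm.move_l(W(-.05,.079),feed=.08);arm.move_l(W(-.05,.17),feed=.15)
arm.move_to([.45,.35,.25],arm.current_tool_rot());print(arm.current_t())
for n in("side","top"):
    a=arm.snapshot(n)[:,:,::-1];cv2.imwrite(f"pics/{n}6.png",a)
    c=a[145:260,140:400] if n=="top" else a[140:310,210:400]
    cv2.imwrite(f"pics/{n}6z.png",cv2.resize(c,None,fx=3 if n=="top" else 3.5,fy=3 if n=="top" else 3.5,interpolation=cv2.INTER_CUBIC))
E
```

```text
24.91 -0.029 -0.0292 -4.7
25.16 -0.028 -0.0279 -3.27
25.41 -0.027 -0.0268 -1.88
25.66 -0.026 -0.0258 -1.41
25.91 -0.025 -0.0248 0.02
26.16 -0.024 -0.0238 -0.31
26.41 -0.023 -0.0229 -0.64
26.66 -0.022 -0.0219 -0.76
26.91 -0.021 -0.0209 0.68
29.975
```

View pics/top6z.png

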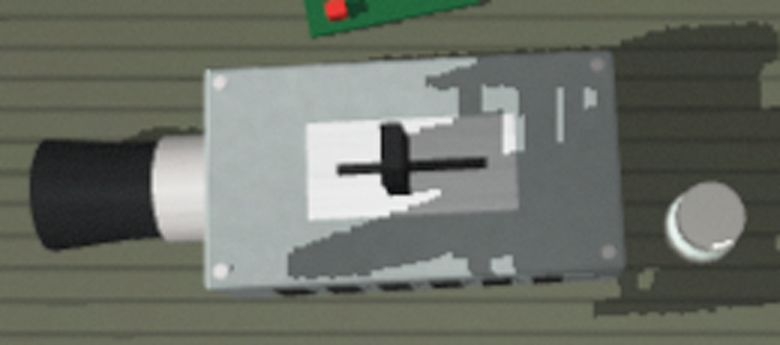

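View pics/side6z.png

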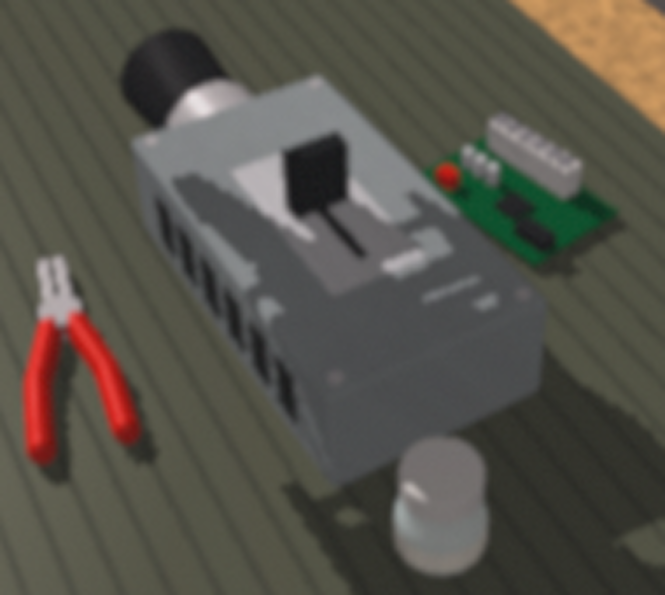

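View pics/top6.png

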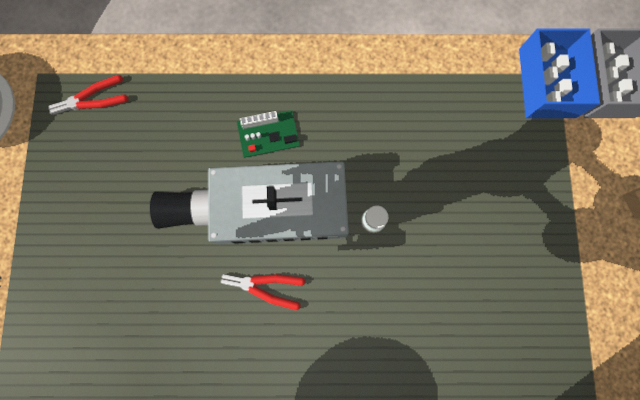

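After the third click the lever's top face sits at about (393,158) in the zoomed top view. That is 10 zoomed pixels, or about 5.4 mm, towards the duct from the start, giving y_box ≈ +0.006 and travel ≈ 0.041. The pliers, board and jar are at the same pixels as before, and the arm is clear.

```bash
python3 - <<'E'
from h import *
T=lambda x,y:(140+(x+.5)/3-.5,145+(y+.5)/3-.5)
print("q est",B(onz("top",T(392.5,158),.1115))[1]+.035)
arm.sign_off();print(arm.current_t())
E
```

```text
q est 0.0414407981658343
the job is handed in; nothing more can be done
the job is handed in; nothing more can be done
```

The lever was pushed fully closed and then three clicks back towards the duct. The job was handed in at about 30 s, with the arm clear of the box.

- **Closing:** The lever started just off the third notch. With closed fingers I pushed it away from the duct until it met a hard stop of about 24 N. It stayed closed when I backed off.
- **Counting clicks:** I crossed over the lever and pushed from the far side. Three notch releases showed up, 14 mm apart, each peaking at about 4–5 N. I stopped pushing just past the half-way point after the third release and withdrew.
- **Final checks:** The last top view puts the lever travel at 0.0414 m, against 0.042 m for the third click. In the last pictures the pliers, board and jar are where they were at the start. Apart from the short push against the closed stop, the forces I sampled stayed under about 5 N.
- **One disagreement:** In the side view the closed fingertip appeared about 18–20 mm higher or farther away than the reported tool position. I did not resolve this. Contact positions along the slot agreed with the pictures to about 2 mm, so it did not affect the result.

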